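# Show the washed basting brush to the inspection camera, then stand it in its holder

## Task

The basting brush has just been washed and has to be logged: pick it off its sloping rest and show it to the inspection camera with the head about 10 cm straight in front of the lens and square to it, first the green tag on the edge of the head, then the orange face, then the dark grey face, holding each one still for about a second. Then lower the brush gently, head down, to the bottom of the empty upright holder and let go, so that it stands there. Do not set the brush down on the counter, and leave everything else where it is.

Things in the scene. Friction and masses are not known exactly. Their poses are not given: they have to be found in the camera images.
- brush: Rigid basting brush, 190 mm long, about 0.12 kg. Hard silicone head, z 0 to 60 mm, 56 mm wide (y), 24 mm thick (x); wooden handle, z 60 to 190 mm, 24 mm wide (y), 16 mm thick (x). Origin: centre of the head's end face; z runs from head to handle end. Broad face +x is orange, broad face -x dark grey; the narrow edge -y carries the green tag (edge +y is plain).
- brush_head (a point): Centre of the brush head, 30 mm along z from the brush's origin (the centre of mass is about 50 mm from it); axes as the brush's. At the start the brush lies on the sloping rest tipped 0.6 rad (34 degrees) from upright: head down and away from the robot, handle end up and towards the robot, orange face up.
- brush_handle (a point): Grip point on the middle line of the brush handle, 160 mm along z from the brush's origin (30 mm below the handle's end); axes as the brush's. The handle is 24 mm wide (y) here and its top 95 mm stands free beyond the rest, so it can be taken with the fingers along the brush's axis.
- rest: Fixed steel sloping rest, base plate 150 x 80 x 8 mm. Origin: centre of the underside. Its steep board (74 mm wide, 34 degrees from upright) rises to its own -x, the robot's side, to about 100 mm height. A ledge carries the head's end, cheeks stand beside the lower 50 mm of the head with 3 mm play a side. The brush can be drawn off along its own +z.
- holder: Empty dark red round holder cup of hard silicone, standing upright, loose, 0.4 kg, 105 mm high, outer radius 43 mm at the foot and 41 mm at the rim, wall 5 mm (inner radius 36 mm at the rim), inner floor 6 mm above the counter. Origin: centre of the underside, z up.
- inspector: Fixed inspection camera: white box 50 x 70 x 60 mm on a post with a round foot (radius 45 mm), top 130 mm above the counter. Origin: centre of the foot's underside. The lens looks level along its own -x.
- lens (a point): Centre of the inspection camera's lens front, 100 mm above the counter, 35 mm from the post's axis, ringed in light blue; axes as the camera's: it looks along its own -x, y is level, z up.
- belan: Wooden rolling pin, 300 mm long, 44 mm thick, lying near the far edge; leave alone. Origin under its middle.
- chimta: Steel roti tongs, 265 mm long, 12 mm high, lying at the left; leave alone. Origin under its middle.
- plate: Blue melamine plate, radius 100 mm, 20 mm high; leave alone. Origin at the centre of its underside.
- jar: Terracotta-coloured spice jar with yellow cap, radius 30 mm, 85 mm high; leave alone. Origin at the centre of its underside.
- oil: Yellow ghee tin, radius 35 mm, 110 mm high; leave alone. Origin at the centre of its underside.
- bowl: Steel bowl, radius 65 mm, 50 mm high; leave alone. Origin at the centre of its underside.
There are look-alikes about, which are no part of the job. Of the things like the brush, leave any that is purple; of the rest the larger one is meant.

How it is judged (in metres and radians):
On the way, in this order (a step that is already met when the one before it is completed fails the run):
1. the green tag is held still in front of the lens (y of lens in the frame of brush between -0.17 and -0.05 m and x of lens in the frame of brush between -0.045 and 0.045 m and z of lens in the frame of brush between -0.02 and 0.08 m and x of brush_head in the frame of lens between -0.17 and -0.05 m and y of brush_head in the frame of lens between -0.045 and 0.045 m and z of brush_head in the frame of lens between -0.045 and 0.045 m and linear speed of brush below 0.04 m/s and angular speed of brush below 0.3 rad/s), for 0.4 s.
2. the orange face is held still in front of the lens (x of lens in the frame of brush between 0.05 and 0.17 m and y of lens in the frame of brush between -0.045 and 0.045 m and z of lens in the frame of brush between -0.02 and 0.08 m and x of brush_head in the frame of lens between -0.17 and -0.05 m and y of brush_head in the frame of lens between -0.045 and 0.045 m and z of brush_head in the frame of lens between -0.045 and 0.045 m and linear speed of brush below 0.04 m/s and angular speed of brush below 0.3 rad/s), for 0.4 s.
3. the dark grey face is held still in front of the lens (x of lens in the frame of brush between -0.17 and -0.05 m and y of lens in the frame of brush between -0.045 and 0.045 m and z of lens in the frame of brush between -0.02 and 0.08 m and x of brush_head in the frame of lens between -0.17 and -0.05 m and y of brush_head in the frame of lens between -0.045 and 0.045 m and z of brush_head in the frame of lens between -0.045 and 0.045 m and linear speed of brush below 0.04 m/s and angular speed of brush below 0.3 rad/s), for 0.4 s.
At the end, for the whole second after the job is handed in: The brush stands head down in the upright holder, its end within 30 mm of the holder's underside level, head centre within 30 mm of the holder's axis, leaning at most 0.4 rad, holder tilted less than 0.1 rad, both released and at rest (horizontal distance between brush_head and holder below 0.03 m and z of brush in the frame of holder below 0.03 m and angle between brush's own z axis and vertical below 0.4 rad and angle between holder's own z axis and vertical below 0.1 rad and linear speed of brush below 0.05 m/s and angular speed of brush below 0.8 rad/s); the robot touches nothing.
It fails at once if the brush is stood or laid on the counter (height (world z) of brush below 0.003 m or height (world z) of brush_handle below 0.05 m).
It fails at once if the brush is dropped into the holder instead of lowered (faster than 0.5 m/s inside it) (horizontal distance between brush and holder below 0.045 m and z of brush in the frame of holder below 0.11 m and linear speed of brush above 0.5 m/s).
It fails at once if the holder is moved by more than 40 mm (distance of holder from where it was at the start of the episode above 0.04 m).
It fails at once if the rolling pin, chimta, plate, jar, ghee tin or bowl is moved by more than 40 mm (distance of any of belan, chimta, plate, jar, oil, bowl from where it was at the start of the episode above 0.04 m).
It also fails if it takes over 64 s, if anything falls off the work surface, if the arm or the gripper's body presses on something with over 40 N, if the wrist force passes 120 N, or if a joint passes its speed limit or range.

## Robot

A 6-joint arm with a two-finger parallel gripper is mounted at the origin on the work surface. World frame = base frame: x ahead of the robot, y to its left, z up, the work surface at z = 0. Lengths are in m, angles in degrees, forces in N, time in s.
With the tool pointing down it reaches from about 0.35 to 0.875 m from the base axis. Payload 4.2 kg.
Tool frame: the origin (TCP) lies midway between the tips of the shut fingers; the grasp point (between the pads) lies 19 mm behind it; z points along the fingers, y is the line along which they close (so a half turn about z gives the same grasp; the last joint's range is limited). The gripper opens to 87 mm and grips with 3 to 60 N. Pads are 19 mm wide; open, the fingers measure 117 mm over their backs; the gripper's body (75 mm by 190 mm) begins 51 mm behind the grasp point.
Start: joints at [-59.897, 22.042, 0.453, 0, -68.411, -14.817], TCP at [0.165, -0.603, 0.201] pointing down, gripper open.
Joint ranges: [-179.83, 179.83], [-69.29, 118.12], [-61.27, 80.66], [-181.25, 117.63], [-171.15, -9.14], [-177.46, 177.46]. Speed limits (degrees/s): [159.86, 159.86, 180, 180, 180, 180].

## Interface

Orientations are given as a 3x3 rotation matrix whose columns are the frame's x, y, z axes.
In Python, from station import * gives the robot as it stands.
- The arm moves only by the tool move_arm, never from a script. Its argument "targets" is text: rows parted by semicolons, each of 4 numbers parted by spaces: the shift along the world's x, y, z in units of 25 mm (1.0 is 25 mm), then the turn about the world's z in units of 5 degrees (1.0 is 5 degrees). In form: tx ty tz spin; .... A call has 1 to 10 rows; each row shifts and turns the commanded pose from where the row before left it; what a row does not reach is not made up. A row lasts 1/12 s, in which the tool goes at most 41.7 mm and 7.16 degrees, less where a joint would pass 70% of its speed; a pose out of reach is approached as far as the arm can. A call is refused whole if a number of a shift passes 1 or a number of a turn 1, either way. A call with a gripper value outside its range is refused whole. "gripper" is the finger opening in mm, from 0 to 87, set as the call begins (left out, the last holds). The fingers move at their own pace and stop on an object; the grip force is fixed at half the most. Time passes only in rows, so rows that do not move let the fingers close. It gives the time, the measured TCP pose, the force, the opening and the grip force at its end, in the units of the state.
- sense(): the state, without advancing time (a new reading comes with each control period).
- capture(name): name is "scene" or "side" or "wrist"; returns a dict with "image" (480x640x3 uint8, blue, green, red), "fx", "fy", "cx", "cy" (pixels), "world_from_camera" (4x4, takes a point from camera to world coordinates); the wrist camera has in their place "hand_eye" (4x4, takes a point from camera to tool coordinates, whose origin is the TCP and whose axes are the flange's). Camera axes: x right, y up, looking along -z (the intrinsics and any distortion apply to the point x, -y, -z); pixel columns grow to the right and rows downward; lengths in m; the calibration is good to about 2 mm. A picture is of the moment at which its call begins: read the wrist's pose just before it. There is no depth.
- finish_job(): hands the job in; it is judged then, once.
The state is a dict: "time_s": time; "joints": joint angles; "joint_velocities": joint speeds; "effort": joint torques, N m; "tcp_pos": TCP position; "ee_rot": TCP orientation; "wrist_force": force on the tool from outside, world axes, zero at the start; "moment": the same for the moment, N m; "gripper_width": opening from 0.0 (shut) to 1.0 (fully open); "gripper_force": force on a finger pad.
Only numpy, scipy, OpenCV 4.12 (cv2) and the standard library are available. Lean on these libraries where they do the work, as an engineer would, in place of code of your own. Each camera call takes 0.05 s, during which the arm holds its last target. There are 200 camera calls.

## Working session

There is one attempt and no reset: what is moved stays moved. The work goes in short steps, Python scripts to look and compute and a tool call to move; the robot and the scene stay as the last step left them, time stands still between calls to the robot, and variables do not carry over. Pictures are saved under pics/ and viewed, at most 10 in all, crops included, and the job is handed in when it is done.

Besides the shell and the picture viewer there is one more tool, called after "Call:" by a JSON object that holds its "fn" and its "kwargs", one argument or row to a line. move_arm: Moves the arm, as the interface text tells. Its arguments: {"type":"object","properties":{"targets":{"type":"string"},"gripper":{"type":"number"}},"required":["targets"]}

```bash
mkdir -p pics; ls; python3 - <<'E'
from station import *
import cv2
for n in ("scene","side"):
    c=capture(n); cv2.imwrite(f"pics/{n}0.png",c["image"]); print(n,c["fx"],c["fy"],c["cx"],c["cy"],c["world_from_camera"],[k for k in c])
s=sense();print(s)
E
```

```text
pics
scene 609.4027489540473 609.4027489540473 324.7419282527808 234.5623947869364 [[ 0.30948075 -0.69874624  0.64496152  1.53539469]
 [ 0.95086967  0.23330961 -0.20350307 -0.32562441]
 [-0.00827872  0.67625463  0.73662144  1.23732706]
 [ 0.          0.          0.          1.        ]] ['image', 'fx', 'fy', 'cx', 'cy', 'world_from_camera']
side 594.609566958113 594.609566958113 324.1429225003802 235.4943896571824 [[-0.93722934  0.24244833 -0.25063912  0.17123959]
 [-0.34864614 -0.66563198  0.65983327  0.97507107]
 [-0.00685794  0.70579946  0.70837849  1.18732374]
 [ 0.          0.          0.          1.        ]] ['image', 'fx', 'fy', 'cx', 'cy', 'world_from_camera']
{'time_s': 0.1, 'joints': array([-5.98975788e+01,  2.20847313e+01,  3.87195949e-01, -2.53640455e-02,
       -6.84128886e+01, -1.48158610e+01]), 'joint_velocities': array([-0.05514582, -0.17421892,  0.13982067,  0.14041537, -0.04144474,
        0.01978223]), 'effort': array([-2.91187534e-04, -3.91690385e+01,  1.87935287e+01,  4.23192590e+00,
        1.34368622e-02, -7.24729921e-05]), 'tcp_pos': array([ 0.16462588, -0.60231138,  0.19968323]), 'ee_rot': array([[-9.64662291e-01, -2.63488693e-01, -6.10476561e-04],
       [-2.63489383e-01,  9.64660476e-01,  1.87375647e-03],
       [ 9.51889671e-05,  1.96839630e-03, -9.99998058e-01]]), 'wrist_force': array([-0.89306491,  0.27461286, -0.00921789]), 'moment': array([-0.01705986,  0.0186128 , -0.01524504]), 'gripper_force': 0.0, 'gripper_width': 1.0017210797634863}
```

View pics/scene0.png

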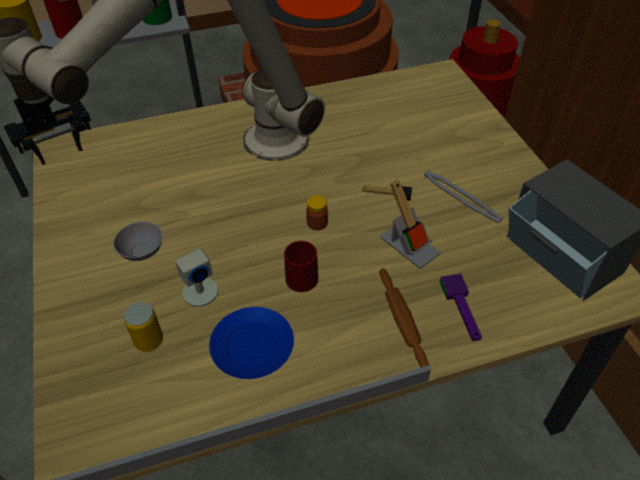

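View pics/side0.png

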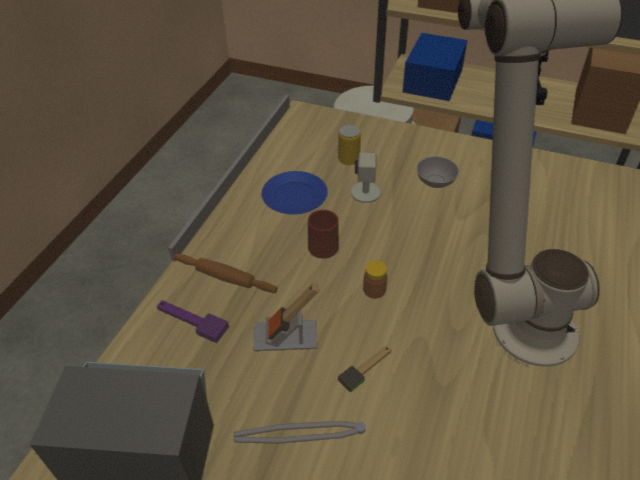

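Candidates for the brush, in scene-view pixels:
- The orange-headed one on the sloping rest at (412,222).
- A small one with a dark head lying on the counter at (385,190).
- The purple one at (460,305).

I choose the one on the rest: it is not purple, it is larger than the counter one, and it lies as described. Next are close crops and mask measurements.

```bash
cat > h.py <<'E'
import numpy as np, cv2
from station import *
def ray(c,u,v):
    T=c["world_from_camera"]; d=np.array([(u-c["cx"])/c["fx"],-(v-c["cy"])/c["fy"],-1.])
    return T[:3,3],T[:3,:3]@d/np.linalg.norm(d)
def plane(c,u,v,z):
    o,d=ray(c,u,v); return o+d*(z-o[2])/d[2]
def tri(c1,p1,c2,p2):
    o1,d1=ray(c1,*p1);o2,d2=ray(c2,*p2)
    s=np.linalg.lstsq(np.c_[d1,-d2],o2-o1,rcond=None)[0]
    a,b=o1+s[0]*d1,o2+s[1]*d2; return (a+b)/2,np.linalg.norm(a-b)
def blobs(img,lo,hi,roi=None,n=3):
    m=cv2.inRange(cv2.cvtColor(img,cv2.COLOR_BGR2HSV),lo,hi)
    if roi: k=np.zeros_like(m);x,y,w,h=roi;k[y:y+h,x:x+w]=255;m&=k
    N,L,S,C=cv2.connectedComponentsWithStats(m)
    i=[j for j in np.argsort(-S[1:,4])[:n]+1]; return [(C[j].round(1).tolist(),S[j].tolist()) for j in i],m
def crop(img,x,y,w,h,k):
    return cv2.convertScaleAbs(cv2.resize(img[y:y+h,x:x+w],(w*k,h*k),interpolation=cv2.INTER_CUBIC),alpha=1.6)
E
python3 - <<'E'
from h import *
S=capture("scene");D=capture("side");a,b=S["image"],D["image"]
m=np.vstack([np.hstack([crop(a,360,170,100,75*1,4),crop(b,245,275,100,75,4)]),np.hstack([crop(a,160,240,100,75,4),crop(b,325,140,100,75,4)])])
cv2.imwrite("pics/mosaic.png",m)
for n,c,rb,rh in(("scene",a,(360,170,100,100),(270,230,60,70)),("side",b,(245,275,100,80),(295,200,55,65))):
    print(n,"orange",blobs(c,(3,150,90),(15,255,255),rb,2)[0],"green",blobs(c,(45,90,40),(80,255,255),rb,2)[0])
    B,mk=blobs(c,(0,110,20),(6,255,255),rh,1);B2,mk2=blobs(c,(172,110,20),(180,255,255),rh,1);print("red",B,B2)
    mm=mk|mk2; ys,xs=np.nonzero(mm); print(xs.min(),xs.max(),ys.min(),ys.max())
E
```

```text
scene orange [([417.7, 235.9], [409, 224, 19, 25, 281]), ([403.5, 199.5], [403, 199, 2, 2, 2])] green [([407.9, 240.7], [402, 233, 11, 17, 44])]
red [([300.4, 265.2], [284, 241, 33, 51, 795])] [([303.2, 268.5], [285, 248, 32, 40, 366])]
284 316 241 291
side orange [([274.1, 322.1], [268, 309, 13, 27, 185]), ([245.0, 280.5], [245, 280, 1, 2, 2])] green []
red [([321.6, 225.5], [308, 210, 30, 40, 451])] [([316.0, 218.0], [316, 218, 1, 1, 1])]
308 337 210 256
```

View pics/mosaic.png

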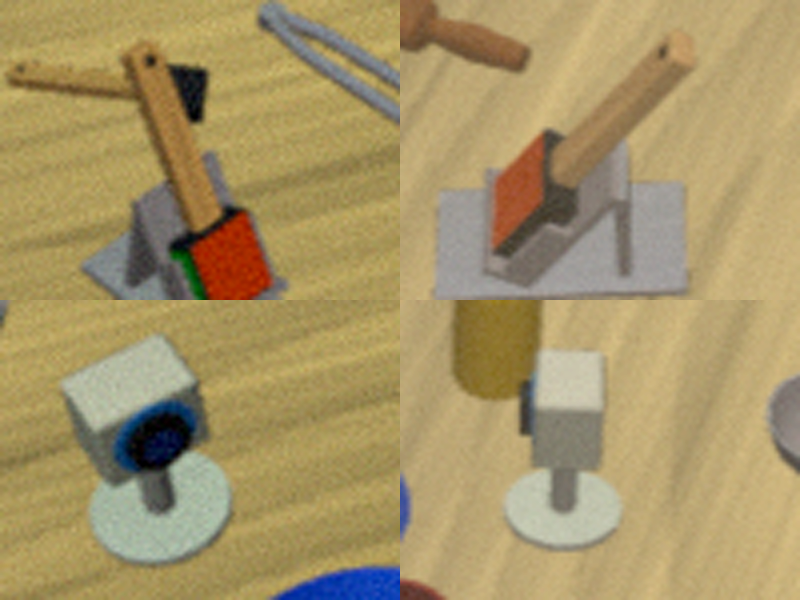

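The crops confirm the choice. In the scene view the head is orange with a green edge, and the handle runs up to a hole at (397.7,185.2); in the side view the hole is at (311,287.5). The inspector's lens is at (199.3,274.3) and its foot at (200.3,291.8) in the scene view; the side view shows the foot at (365.8,192) and the lens at (356.5,167).

```bash
python3 - <<'E'
from h import *
np.set_printoptions(precision=4,suppress=True)
S=capture("scene");D=capture("side");a,b=S["image"],D["image"]
h,e=tri(S,(397.75,185.25),D,(311,287.5));print("hole",h,e)
o,e2=tri(S,(417.7,235.9),D,(274.1,322.1));print("orange",o,e2)
d=h-o;L=np.linalg.norm(d);print("axis",d/L,L,"tilt",np.degrees(np.arccos(d[2]/L)),"head dir yaw",np.degrees(np.arctan2(-d[1],-d[0])))
l,e=tri(S,(199.25,274.25),D,(356.5,167));print("lens tri",l,e,"plane",plane(S,199.25,274.25,.1))
for c,p in((S,(200.3,291.75)),(D,(365.75,192))):print("foot",plane(c,*p,.004))
for n,c,roi in(("scene",S,(270,230,60,70)),("side",D,(295,200,55,65))):
    hsv=cv2.cvtColor(c["image"],cv2.COLOR_BGR2HSV);m=(cv2.inRange(hsv,(0,90,15),(8,255,150))|cv2.inRange(hsv,(168,90,15),(180,255,150)))
    k=np.zeros_like(m);x,y,w,hh=roi;k[y:y+hh,x:x+w]=255;m&=k
    m=cv2.morphologyEx(m,cv2.MORPH_CLOSE,np.ones((7,7),np.uint8));cs,_=cv2.findContours(m,0,2);q=max(cs,key=cv2.contourArea)
    x,y,w,hh=cv2.boundingRect(q);print(n,x,y,w,hh)
    # outer silhouette: fit cylinder centre by least squares of projected bbox
    from scipy.optimize import least_squares
    T=np.linalg.inv(c["world_from_camera"]);t=np.linspace(0,2*np.pi,90)
    def box(p):
        P=np.vstack([np.c_[p[0]+r*np.cos(t),p[1]+r*np.sin(t),0*t+z] for r,z in((.043,0),(.041,.105))])@T[:3,:3].T+T[:3,3]
        u=c["cx"]+c["fx"]*P[:,0]/-P[:,2];v=c["cy"]-c["fy"]*P[:,1]/-P[:,2];return np.array([u.min(),u.max(),v.min(),v.max()])
    r=least_squares(lambda p:box(p)-[x-.5,x+w-.5,y-.5,y+hh-.5],plane(c,x+w/2,y+hh/2,.05)[:2]);print("holder",r.x,r.fun)
E
```

```text
hole [0.5009 0.1963 0.1757] 0.003363430890211496
orange [0.5822 0.2304 0.0556] 0.0006489401120827253
axis [-0.5458 -0.2291  0.806 ] 0.1490130666325572 tilt 36.29764119091704 head dir yaw 22.77185092347131
lens tri [ 0.5661 -0.3364  0.0984] 0.0005908314375204266 plane [ 0.5671 -0.3366  0.1   ]
foot [ 0.5428 -0.345   0.004 ]
foot [ 0.5364 -0.3445  0.004 ]
scene 284 241 34 51
holder [ 0.5805 -0.0893] [-0.4308  0.4525 -0.6777  0.6155]
side 308 210 30 48
holder [ 0.5798 -0.0883] [-0.6851  0.7158 -0.7691  0.6787]
```

Call:
{"fn": "move_arm", "kwargs": {
  "targets": "0.4 0.6 0.4 0.5; 0.4 0.8 0.4 0.5; 0.4 0.8 0.4 0.5; 0.4 0.8 0.4 0.5; 0.4 0.8 0.4 0.5; 0.4 0.8 0.4 0.5; 0.4 0.8 0 0.5; 0.4 0.8 0 0.5; 0.4 0.8 0 0.5; 0.4 0.8 0 0.5",
  "gripper": 87
}}

```text
time_s: 1.13
tcp_pos: [0.2651, -0.4068, 0.2608]
ee_rot: [[-0.762, -0.648, 0.0], [-0.648, 0.762, -0.0], [-0.0, -0.0, -1.0]]
wrist_force: [0.8, 0.8, -0.0]
gripper_width: 1.004
gripper_force: 0.0
```

Call:
{"fn": "move_arm", "kwargs": {
  "targets": "0.4 0.8 0 0.5; 0.4 0.8 0 0.5; 0.4 0.8 0 0.5; 0.4 0.8 0 0.5; 0.4 0.8 0 0.5; 0.4 0.8 0 0.5; 0.4 0.8 0 0.5; 0.4 0.8 0 0.5; 0.4 0.8 0 0.5; 0.4 0.8 0 0.5"
}}

```text
time_s: 1.97
tcp_pos: [0.365, -0.2068, 0.2608]
ee_rot: [[-0.416, -0.909, 0.001], [-0.909, 0.416, 0.0], [-0.0, -0.001, -1.0]]
wrist_force: [-0.2, -0.4, 0.4]
gripper_width: 0.999
gripper_force: 0.0
```

Call:
{"fn": "move_arm", "kwargs": {
  "targets": "0.4 0.8 0 0.5; 0.4 0.8 0 0.5; 0.4 0.8 0 0.5; 0.4 0.8 0 0.5; 0.4 0.8 0 0.5; 0.4 0.8 0 0.5; 0.3 0.8 0 0.5; 0.3 0.8 0 0.5; 0.3 0.8 0 0.5; 0.3 0.8 0 0.5"
}}

```text
time_s: 2.8
tcp_pos: [0.4549, -0.0068, 0.2608]
ee_rot: [[0.007, -1.0, 0.0], [-1.0, -0.007, 0.0], [-0.0, -0.0, -1.0]]
wrist_force: [0.3, -1.1, -0.3]
gripper_width: 1.002
gripper_force: 0.0
```

```bash
python3 - <<'E'
from h import *
np.set_printoptions(precision=4,suppress=True)
S=capture("scene");D=capture("side")
# inspector yaw from box top edges (crop px -> full), z=.13
q=lambda c,x,y,x0,y0,ox: plane(c,x0+(x-ox)/4,y0+(y-300)/4,.13)
f=[q(S,x,y,160,240,0) for x,y in((62,384),(163,337),(196,381),(100,428))]
g=[q(D,x,y,325,140,400) for x,y in((538,352),(604,352),(604,408),(535,408))]
for P in(f,g):
    P=np.array(P)[:,:2];print(P)
    for i in range(4):
        e=P[(i+1)%4]-P[i];print(i,np.linalg.norm(e),np.degrees(np.arctan2(e[1],e[0])))
E
```

```text
[[ 0.5346 -0.3829]
 [ 0.5167 -0.3191]
 [ 0.5575 -0.3067]
 [ 0.5754 -0.3668]]
0 0.0661950117405001 105.66291300055397
1 0.04266090351177383 16.976422728152446
2 0.06273796796457133 -73.47312824274091
3 0.04382140366951965 -158.519126888831
[[ 0.5668 -0.3627]
 [ 0.5217 -0.3791]
 [ 0.5028 -0.3168]
 [ 0.5487 -0.3002]]
0 0.04798626099818252 -160.11251279159546
1 0.06505539145514473 106.88400346455279
2 0.048840604385625874 19.911651954851543
3 0.06512630083805525 -73.86565272674687
```

Call:
{"fn": "move_arm", "kwargs": {
  "targets": "0.18 0.8 0 0.45; 0.18 0.8 0 0.45; 0.18 0.8 0 0.45; 0.18 0.8 0 0.45; 0.18 0.8 0 0.45; 0.18 0.8 0 0.45; 0.18 0.8 0 0.45; 0.18 0.8 0 0.45; 0.18 0.8 0 0.45; 0.14 0.9 0 0.45"
}}

```text
time_s: 3.73
tcp_pos: [0.4988, 0.1946, 0.2607]
ee_rot: [[0.388, -0.922, -0.0], [-0.922, -0.388, -0.0], [0.0, 0.0, -1.0]]
wrist_force: [-0.1, -0.9, 0.2]
gripper_width: 1.006
gripper_force: 0.0
```

```bash
python3 - <<'E'
from h import *
np.set_printoptions(precision=4,suppress=True)
s=sense();print(s["tcp_pos"],s["joints"])
W=capture("wrist");cv2.imwrite("pics/w1.png",cv2.convertScaleAbs(W["image"],alpha=1.4));print(W["hand_eye"],W["fx"])
E
```

```text
[0.4988 0.1946 0.2607] [ 38.677   11.0819  -6.2858   0.0026 -72.6518 -15.8698]
[[ 0.0005  0.9593  0.2823  0.0771]
 [ 1.     -0.0004 -0.0003  0.0008]
 [-0.0002  0.2823 -0.9593 -0.1844]
 [ 0.      0.      0.      1.    ]] 407.25564511832204
```

View pics/w1.png

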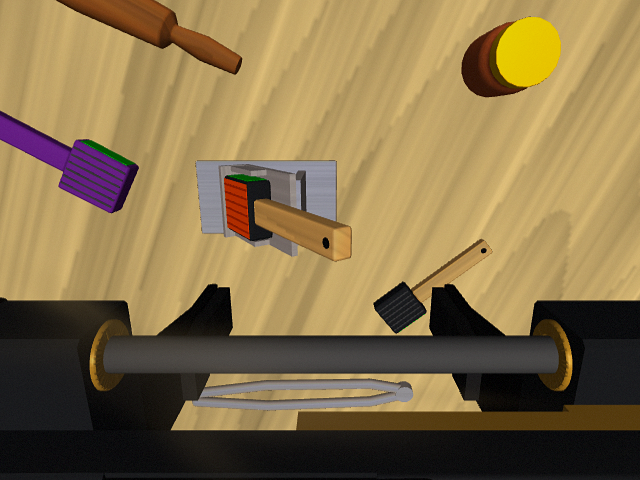

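```bash
cat >> h.py <<'E'
def wplane(W,s,u,v,z):
    T=np.eye(4);T[:3,:3]=s["ee_rot"];T[:3,3]=s["tcp_pos"]
    return plane(dict(W,world_from_camera=T@W["hand_eye"]),u,v,z)
E
python3 - <<'E'
from h import *
np.set_printoptions(precision=4,suppress=True)
s=sense();W=capture("wrist");R=s["ee_rot"];p=s["tcp_pos"]
i=blobs(W["image"],(3,150,90),(15,255,255),(180,150,150,120),1)[0];print(i)
for n,uv,z in(("hole",(326,243),.1757),("endL",(336,225),.183),("endR",(334,259),.183),("orange",i[0][0],.0556),("plateTL",(196,160),.008),("plateTR",(336,160),.008)):
    q=wplane(W,s,*uv,z);print(n,q,"tool",R.T@(q-p))
E
```

```text
[([238.8, 203.5], [226, 175, 26, 61, 1111])]
hole [0.5009 0.2017 0.1757] tool [-0.003  -0.0022  0.0845]
endL [0.5004 0.1856 0.183 ] tool [0.0116 0.0045 0.0772]
endR [0.4923 0.208  0.183 ] tool [-0.0122  0.0032  0.0772]
orange [0.5815 0.2316 0.0556] tool [ 0.0011 -0.088   0.2048]
plateTL [0.645  0.2181 0.008 ] tool [ 0.0383 -0.1411  0.2524]
plateTR [0.5091 0.1602 0.008 ] tool [0.0384 0.0067 0.2522]
```

The rest and brush line up with the tool: yaw within 0.5° and centred within 3 mm. In the wrist picture the handle end is at (335,241) and the hole at (326,243). I'll lower the fingers around the handle.

Call:
{"fn": "move_arm", "kwargs": {
  "targets": "0 0 -0.6 0; 0 0 -0.6 0; 0 0 -0.6 0; 0 0 -0.6 0; 0 0 -0.6 0; 0 0 -0.5 0; 0 0 -0.5 0; 0 0 -0.4 0; 0 0 0 0"
}}

```text
time_s: 4.58
tcp_pos: [0.4973, 0.193, 0.1486]
ee_rot: [[0.386, -0.923, -0.004], [-0.923, -0.386, -0.002], [0.001, 0.005, -1.0]]
wrist_force: [0.3, 0.4, -0.2]
gripper_width: 0.999
gripper_force: 0.0
```

Call:
{"fn": "move_arm", "kwargs": {
  "targets": "0.35 0.15 0.2 0; 0.35 0.15 0.2 0; 0.35 0.15 0.2 0; 0.35 0.15 0.2 0; 0.35 0.15 0.1 0; 0.35 0.15 0.1 0; 0.35 0.15 0 0; 0.35 0.15 0 0; 0.35 0.15 0 0; 0.35 0.15 0 0"
}}

```text
time_s: 5.42
tcp_pos: [0.587, 0.2323, 0.1756]
ee_rot: [[0.387, -0.922, -0.0], [-0.922, -0.387, -0.0], [0.0, 0.0, -1.0]]
wrist_force: [0.2, -0.6, -0.4]
gripper_width: 0.998
gripper_force: 0.0
```

```bash
python3 - <<'E'
from h import *
s=sense();print(s["tcp_pos"],s["wrist_force"])
D=capture("side");S=capture("scene")
cv2.imwrite("pics/push.png",np.hstack([crop(D["image"],215,230,133,100,3),crop(S["image"],345,130,133,100,3)]))
E
```

```text
[0.58698895 0.23225047 0.17561004] [ 0.17031944 -0.63269712 -0.37324126]
```

View pics/push.png

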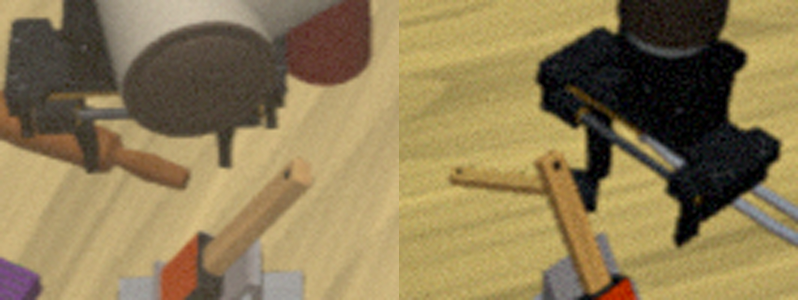

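```bash
python3 - <<'E'
from h import *
np.set_printoptions(precision=4,suppress=True)
s=sense();print(s["tcp_pos"],s["time_s"],s["joints"])
D=capture("side");S=capture("scene")
print(plane(D,267,286,.175),plane(S,345+642/3,130+220/3,.175))
t,e=tri(D,(245,287),S,(345+687/3,130+245/3));print(t,e)
t,e=tri(D,(290,285),S,(345+592/3,130+205/3));print(t,e)
cv2.imwrite("pics/side2.png",D["image"])
E
```

```text
[0.5874 0.2325 0.175 ] 5.5167 [ 36.2511  23.717   -0.7123   0.0093 -65.5928 -13.4898]
[0.5934 0.2237 0.175 ] [0.689  0.5496 0.175 ]
[0.6907 0.4081 0.2783] 0.2684381075281979
[0.6114 0.3784 0.2714] 0.2791242882110703
```

View pics/side2.png

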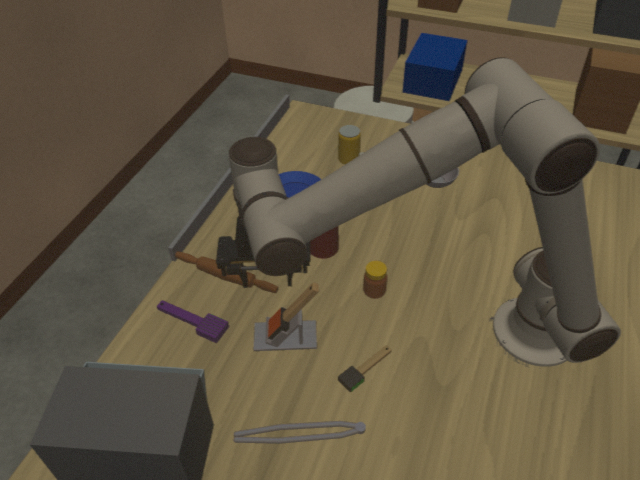

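```bash
python3 - <<'E'
from h import *
np.set_printoptions(precision=4,suppress=True)
D=capture("side");S=capture("scene")
for a,b in(((245,287),(440.3,211)),((290,285),(409.3,200)),((315.5,287),(345+(547-399)/3,130+155/3))):print(tri(D,a,S,b))
s=sense();W=capture("wrist");cv2.imwrite("pics/w2.png",cv2.convertScaleAbs(W["image"],alpha=1.4))
E
```

```text
(array([0.6319, 0.2529, 0.1885]), np.float64(0.0003001693191831762))
(array([0.5514, 0.2039, 0.1697]), np.float64(0.009905087322087386))
(array([0.4902, 0.1925, 0.1788]), np.float64(0.0002347153097989351))
```

View pics/w2.png

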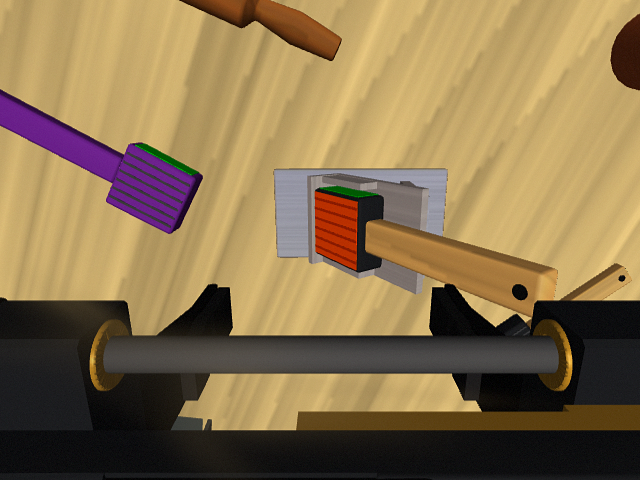

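The fingers passed over the end of the handle because the open tips sit a little higher than the TCP. The brush is unmoved: in the wrist view its hole is at (519,292), on the robot side of the near finger. I'll go back and reach deeper.

Call:
{"fn": "move_arm", "kwargs": {
  "targets": "0 0 0.9 0; 0 0 0.9 0; 0 0 0.8 0; -0.7 -0.3 0 0; -0.7 -0.3 0 0; -0.7 -0.3 0 0; -0.7 -0.3 0 0; -0.64 -0.24 0 0; 0 0 -0.4 0; 0 0 -0.6 0"
}}

```text
time_s: 6.6
tcp_pos: [0.5006, 0.1965, 0.2175]
ee_rot: [[0.388, -0.922, 0.005], [-0.922, -0.388, 0.003], [-0.001, -0.005, -1.0]]
wrist_force: [0.5, 0.4, -0.2]
gripper_width: 0.999
gripper_force: 0.0
```

Call:
{"fn": "move_arm", "kwargs": {
  "targets": "0 0 -0.6 0; 0 0 -0.6 0; 0 0 -0.5 0; 0 0 -0.5 0; 0 0 -0.4 0; 0 0 -0.4 0; 0 0 -0.3 0; 0 0 0 0; 0 0 0 0; 0 0 0 0"
}}

```text
time_s: 7.43
tcp_pos: [0.5008, 0.1964, 0.1337]
ee_rot: [[0.388, -0.922, 0.001], [-0.922, -0.387, 0.001], [-0.0, -0.001, -1.0]]
wrist_force: [-0.3, 0.9, 0.7]
gripper_width: 1.003
gripper_force: 0.0
```

Call:
{"fn": "move_arm", "kwargs": {
  "targets": "0.3 0.13 -0.1 0; 0.3 0.13 0 0; 0.3 0.13 0 0; 0.3 0.13 0 0; 0.3 0.13 0 0; 0.3 0.13 0 0; 0 0 0 0"
}}

```text
time_s: 8.02
tcp_pos: [0.5471, 0.2165, 0.1304]
ee_rot: [[0.387, -0.922, 0.001], [-0.922, -0.387, 0.0], [0.0, -0.001, -1.0]]
wrist_force: [0.2, -0.2, 0.0]
gripper_width: 0.994
gripper_force: 0.1
```

```bash
python3 - <<'E'
from h import *
np.set_printoptions(precision=4,suppress=True)
s=sense();print(s["tcp_pos"],s["wrist_force"])
D=capture("side");S=capture("scene");W=capture("wrist")
print(blobs(D["image"],(3,150,90),(15,255,255),(245,275,60,80),1)[0],blobs(S["image"],(3,150,90),(15,255,255),(390,200,60,70),1)[0])
cv2.imwrite("pics/push2.png",np.hstack([crop(D["image"],215,230,133,133,3),crop(S["image"],345,130,133,133,3)]))
E
```

```text
[0.5471 0.2165 0.1304] [ 0.2343 -0.1953  0.0427]
[([271.9, 321.4], [268, 310, 8, 24, 88])] [([419.0, 236.0], [411, 224, 16, 25, 245])]
```

View pics/push2.png

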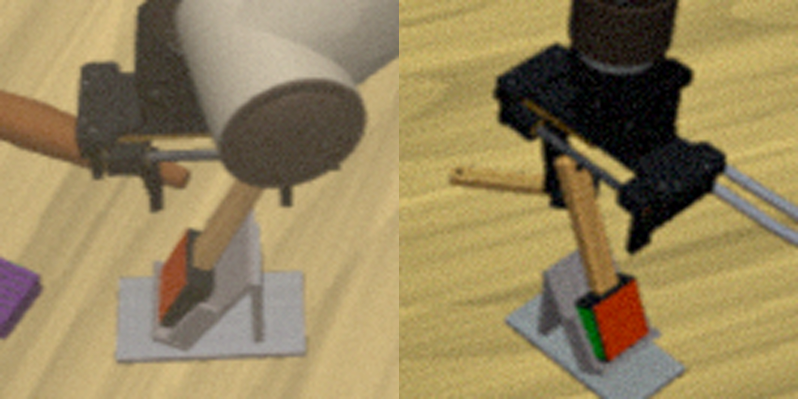

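The push works. The brush now stands about 25° from upright, with its foot caught in the rest. I'll carry on and close.

Call:
{"fn": "move_arm", "kwargs": {
  "targets": "0.2 0.08 0.2 0; 0.2 0.08 0.2 0; 0.2 0.08 0.2 0; 0.2 0.08 0.2 0; 0.2 0.08 0.2 0; 0.2 0.08 0.2 0; 0.2 0.08 0.2 0; 0 0 0 0; 0 0 0 0"
}}

```text
time_s: 8.92
tcp_pos: [0.5806, 0.2298, 0.1658]
ee_rot: [[0.387, -0.922, 0.0], [-0.922, -0.387, 0.0], [-0.0, -0.0, -1.0]]
wrist_force: [-0.9, -0.0, 0.4]
gripper_width: 1.002
gripper_force: 0.1
```

Call:
{"fn": "move_arm", "kwargs": {
  "targets": "0 0 0 0; 0 0 0 0; 0 0 0 0; 0 0 0 0; 0 0 0 0; 0 0 0 0; 0 0 0 0; 0 0 0 0; 0 0 0 0; 0 0 0 0",
  "gripper": 0
}}

```text
time_s: 9.75
tcp_pos: [0.5803, 0.2296, 0.1657]
ee_rot: [[0.387, -0.922, 0.0], [-0.922, -0.387, 0.0], [-0.0, -0.0, -1.0]]
wrist_force: [-0.2, -0.5, 1.2]
gripper_width: 0.324
gripper_force: 0.1
```

```bash
python3 - <<'E'
from h import *
np.set_printoptions(precision=4,suppress=True)
s=sense();print(s["tcp_pos"],s["wrist_force"],s["gripper_width"]*87,s["gripper_force"])
D=capture("side");S=capture("scene")
cv2.imwrite("pics/grip.png",np.hstack([crop(D["image"],215,230,133,133,3),crop(S["image"],345,130,133,133,3)]))
E
```

```text
[0.5803 0.2296 0.1657] [-0.1679 -0.4706  1.2041] 28.20997195182066 0.0669663370354101
```

View pics/grip.png

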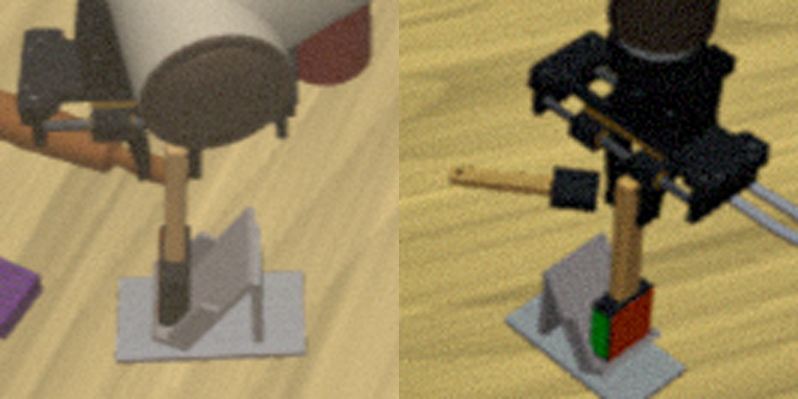

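The brush is nearly upright between the fingers, which are still closing (28 mm). I'll let them finish, then lift.

Call:
{"fn": "move_arm", "kwargs": {
  "targets": "0 0 0 0; 0 0 0 0; 0 0 0 0; 0 0 0 0; 0 0 0 0; 0 0 0 0; 0 0 0 0; 0 0 0 0"
}}

```text
time_s: 10.52
tcp_pos: [0.5805, 0.2298, 0.1657]
ee_rot: [[0.387, -0.922, 0.001], [-0.922, -0.387, 0.0], [-0.0, -0.001, -1.0]]
wrist_force: [1.8, 0.2, -1.6]
gripper_width: 0.181
gripper_force: 29.8
```

Call:
{"fn": "move_arm", "kwargs": {
  "targets": "0 0 0.2 0; 0 0 0.4 0; 0 0 0.6 0; 0 0 0.6 0; 0 0 0.6 0; 0 0 0.6 0; 0 0 0.6 0; 0 0 0.6 0; 0 0 0.6 0; 0 0 0 0"
}}

```text
time_s: 11.35
tcp_pos: [0.5812, 0.2297, 0.2901]
ee_rot: [[0.388, -0.922, 0.005], [-0.922, -0.388, 0.002], [0.0, -0.006, -1.0]]
wrist_force: [0.4, 0.1, -0.5]
gripper_width: 0.182
gripper_force: 29.9
```

```bash
python3 - <<'E'
from h import *
np.set_printoptions(precision=4,suppress=True)
s=sense();print(s["tcp_pos"],s["wrist_force"],s["gripper_width"]*87,s["gripper_force"])
D=capture("side");S=capture("scene")
print(blobs(S["image"],(3,150,90),(15,255,255),(380,130,90,120),1)[0],blobs(S["image"],(45,90,40),(80,255,255),(380,130,90,120),1)[0],blobs(D["image"],(0,0,0),(180,255,45),(240,240,60,90),2)[0])
cv2.imwrite("pics/lift.png",np.hstack([crop(D["image"],235,215,100,125,4),crop(S["image"],370,110,100,125,4)]))
E
```

```text
[0.5812 0.2297 0.2901] [ 0.3907  0.1378 -0.4941] 15.86718560612205 29.885879606881645
[([434.0, 193.0], [434, 193, 1, 1, 1])] [([414.8, 206.7], [411, 199, 8, 17, 86])] [([269.8, 295.7], [265, 288, 10, 16, 70]), ([259.6, 243.9], [257, 240, 5, 10, 27])]
```

View pics/lift.png

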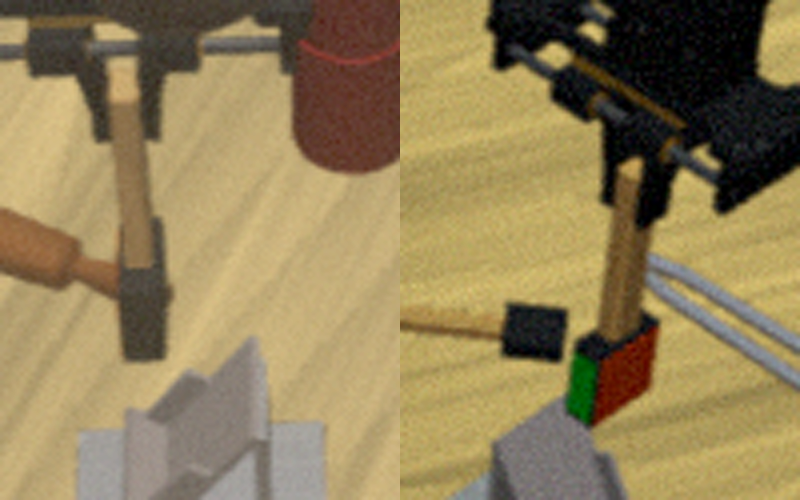

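The brush is held upright and clear of the rest. In the side crop the plain edge spans (122,265) to (125,357); in the scene crop the orange face has its +y edge at (655,318) to (655,375).

```bash
python3 - <<'E'
from h import *
np.set_printoptions(precision=4,suppress=True)
s=sense();p=s["tcp_pos"]
D=capture("side");S=capture("scene")
b,e=tri(D,(266.25,304.25),S,(433.75,203.75));t,e2=tri(D,(265.5,281.25),S,(433.75,189.5));print(b,e,t,e2,p)
a=np.radians(23);x=np.array([np.cos(a),np.sin(a),0]);y=np.array([-np.sin(a),np.cos(a),0])
o=b-.012*x-.028*y;print("origin-tcp",o-p,"along x,y",(o-p)@x,(o-p)@y,"len",np.linalg.norm(t-b))
P=np.linalg.inv(D["world_from_camera"])
def proj(c,q):
    T=np.linalg.inv(c["world_from_camera"]);q=T[:3,:3]@q+T[:3,3];return c["cx"]+c["fx"]*q[0]/-q[2],c["cy"]-c["fy"]*q[1]/-q[2]
# predicted pixel if exactly upright under the TCP with origin dz below
for dz in(.13,.135,.14,.145):
    o=p-[0,0,dz];print(dz,[np.round(proj(c,o+.012*x+.028*y+[0,0,h]),1) for c in(D,S) for h in(0,.06)])
for u,z in(((200.3,352),.02),((140,305),.11)):pass
print("plate",plane(S,251,342,.015),"tin",plane(S,140,312,.11),"bowl",plane(S,138,237,.05))
E
```

```text
[0.5796 0.2627 0.1617] 0.0019697080176107272 [0.5848 0.2498 0.2207] 0.007113808298294454 [0.5798 0.2295 0.2861]
origin-tcp [-0.0002  0.0027 -0.1243] along x,y 0.0008201759763277834 0.0025630124574968077 len 0.060622715204137125
0.13 [array([266.4, 305.1]), array([264.3, 287.5]), array([432.2, 205.5]), array([435.2, 188. ])]
0.135 [array([266.6, 306.6]), array([264.5, 289. ]), array([431.9, 206.9]), array([434.9, 189.5])]
0.14 [array([266.8, 308. ]), array([264.7, 290.6]), array([431.7, 208.3]), array([434.7, 191. ])]
0.145 [array([267. , 309.4]), array([264.9, 292. ]), array([431.5, 209.7]), array([434.4, 192.5])]
plate [ 0.7358 -0.258   0.015 ] tin [ 0.6418 -0.4829  0.11  ] bowl [ 0.3477 -0.4687  0.05  ]
```

Call:
{"fn": "move_arm", "kwargs": {
  "targets": "0.14 -0.4 0 -0.4; 0.14 -0.8 0 -0.8; 0.14 -0.9 0 -0.8; 0.14 -0.9 0 -0.8; 0.14 -0.9 0 -0.8; 0.14 -0.9 0 -0.8; 0.14 -0.9 0 -0.8; 0.14 -0.9 0 -0.8; 0.14 -0.9 0 -0.8; 0.14 -0.9 0 -0.8"
}}

```text
time_s: 12.38
tcp_pos: [0.6148, 0.0177, 0.2846]
ee_rot: [[-0.268, -0.964, -0.002], [-0.964, 0.268, -0.001], [0.001, 0.002, -1.0]]
wrist_force: [-0.6, -0.3, -1.5]
gripper_width: 0.178
gripper_force: 29.9
```

Call:
{"fn": "move_arm", "kwargs": {
  "targets": "0.14 -0.9 0 -0.8; 0.14 -0.9 0 -0.8; 0.14 -0.9 0 -0.8; 0.14 -0.9 0 -0.8; 0.14 -0.9 0 -0.8; 0.14 -0.9 0 -0.8; 0.14 -0.9 0 -0.8; 0.14 -0.9 0 -0.8; 0.14 -0.9 0 -0.8; 0.14 -0.9 0 -0.8"
}}

```text
time_s: 13.22
tcp_pos: [0.6496, -0.2072, 0.2844]
ee_rot: [[-0.824, -0.566, -0.003], [-0.566, 0.824, 0.0], [0.002, 0.002, -1.0]]
wrist_force: [0.4, 0.1, -2.0]
gripper_width: 0.183
gripper_force: 29.9
```

Call:
{"fn": "move_arm", "kwargs": {
  "targets": "0.06 -0.5 -0.4 -0.4; 0.06 -0.5 -0.5 -0.4; 0.06 -0.5 -0.5 -0.5; 0.06 -0.5 -0.5 -0.5; 0.06 -0.5 -0.5 -0.5; 0.06 -0.5 -0.4 -0.4; 0.06 -0.5 -0.4 -0.3; 0.06 -0.4 -0.2 -0.3; 0 0 0 0; 0 0 0 0"
}}

```text
time_s: 14.05
tcp_pos: [0.6622, -0.3034, 0.2001]
ee_rot: [[-0.95, -0.313, -0.001], [-0.313, 0.95, 0.0], [0.001, 0.0, -1.0]]
wrist_force: [0.7, 1.1, -1.7]
gripper_width: 0.182
gripper_force: 29.9
```

```bash
python3 - <<'E'
from h import *
np.set_printoptions(precision=4,suppress=True)
s=sense();p=s["tcp_pos"];print(p)
S=capture("scene");D=capture("side");l=np.array([.5665,-.3365,.1])
for n,c in(("scene",S),("side",D)):
    for k,lo,hi in(("green",(45,90,40),(80,255,255)),("orange",(3,150,60),(15,255,255))):
        B=blobs(c["image"],lo,hi,(150,200,150,120) if n=="scene" else (280,100,110,140),1)[0];print(n,k,B)
        if B:
            T=np.linalg.inv(c["world_from_camera"])
            print("  at head dist plane:",plane(c,*B[0][0],.1))
E
```

```text
[ 0.6622 -0.3034  0.2001]
scene green []
scene orange [([215.8, 306.0], [210, 293, 13, 26, 95])]
  at head dist plane: [ 0.6718 -0.317   0.1   ]
side green []
side orange [([310.0, 224.2], [309, 221, 4, 7, 9])]
  at head dist plane: [ 0.6056 -0.0643  0.1   ]
```

The head is where it should be, within about 6 mm. I'll hold the green tag, then turn to the orange face.

Call:
{"fn": "move_arm", "kwargs": {
  "targets": "0 0 0 0; 0 0 0 0; 0 0 0 0; 0 0 0 0; 0 0 0 0; 0 0 0 0; 0 0 0 0; 0 0 0 0; 0 0 0 0; 0 0 0 0"
}}

```text
time_s: 14.98
tcp_pos: [0.6623, -0.3029, 0.2006]
ee_rot: [[-0.95, -0.314, -0.0], [-0.314, 0.95, 0.0], [0.0, 0.0, -1.0]]
wrist_force: [0.0, 0.1, -1.6]
gripper_width: 0.178
gripper_force: 29.9
```

Call:
{"fn": "move_arm", "kwargs": {
  "targets": "0 0 0 -0.5; 0 0 0 -0.9; 0 0 0 -0.9; 0 0 0 -0.9; 0 0 0 -0.9; 0 0 0 -0.9; 0 0 0 -0.9; 0 0 0 -0.9; 0 0 0 -0.9; 0 0 0 -0.9"
}}

```text
time_s: 15.82
tcp_pos: [0.6623, -0.3029, 0.2006]
ee_rot: [[-0.907, 0.422, -0.0], [0.422, 0.907, -0.0], [0.0, -0.0, -1.0]]
wrist_force: [-0.1, -0.7, -0.9]
gripper_width: 0.182
gripper_force: 29.9
```

Call:
{"fn": "move_arm", "kwargs": {
  "targets": "0 0 0 -0.9; 0 0 0 -0.9; 0 0 0 -0.9; 0 0 0 -0.9; 0 0 0 -0.9; 0 0 0 -0.9; 0 0 0 -0.9; 0 0 0 -0.9; 0 0 0 -0.9; 0 0 0 -0.9"
}}

```text
time_s: 16.65
tcp_pos: [0.6623, -0.3029, 0.2006]
ee_rot: [[-0.343, 0.939, 0.0], [0.939, 0.343, -0.0], [-0.0, 0.0, -1.0]]
wrist_force: [-0.8, -0.4, -1.0]
gripper_width: 0.181
gripper_force: 29.9
```

Call:
{"fn": "move_arm", "kwargs": {
  "targets": "0 0 0 -0.4; 0 0 0 0; 0 0 0 0; 0 0 0 0; 0 0 0 0; 0 0 0 0; 0 0 0 0; 0 0 0 0; 0 0 0 0; 0 0 0 0"
}}

```text
time_s: 17.48
tcp_pos: [0.6623, -0.3029, 0.2007]
ee_rot: [[-0.314, 0.949, 0.0], [0.949, 0.314, -0.0], [-0.0, 0.0, -1.0]]
wrist_force: [-0.5, 0.2, -2.0]
gripper_width: 0.186
gripper_force: 29.9
```

Call:
{"fn": "move_arm", "kwargs": {
  "targets": "0 0 0 0; 0 0 0 0; 0 0 0 0; 0 0 0 0; 0 0 0 0"
}}

```text
time_s: 17.9
tcp_pos: [0.6623, -0.3029, 0.2006]
ee_rot: [[-0.314, 0.95, -0.0], [0.95, 0.314, 0.0], [0.0, -0.0, -1.0]]
wrist_force: [-0.3, -0.1, -2.2]
gripper_width: 0.18
gripper_force: 29.9
```

Orange has been shown. I'll turn +180° to show grey.

Call:
{"fn": "move_arm", "kwargs": {
  "targets": "0 0 0 0.5; 0 0 0 0.9; 0 0 0 1; 0 0 0 1; 0 0 0 1; 0 0 0 1; 0 0 0 1; 0 0 0 1; 0 0 0 1; 0 0 0 1"
}}

```text
time_s: 18.73
tcp_pos: [0.6623, -0.3029, 0.2006]
ee_rot: [[-0.91, 0.414, -0.0], [0.414, 0.91, -0.0], [-0.0, -0.0, -1.0]]
wrist_force: [0.3, -0.0, -0.8]
gripper_width: 0.182
gripper_force: 29.9
```

Call:
{"fn": "move_arm", "kwargs": {
  "targets": "0 0 0 1; 0 0 0 1; 0 0 0 1; 0 0 0 1; 0 0 0 1; 0 0 0 1; 0 0 0 1; 0 0 0 1; 0 0 0 1; 0 0 0 1"
}}

```text
time_s: 19.57
tcp_pos: [0.6623, -0.3028, 0.2006]
ee_rot: [[-0.902, -0.431, -0.0], [-0.431, 0.902, 0.0], [0.0, 0.0, -1.0]]
wrist_force: [-0.6, 0.1, -0.8]
gripper_width: 0.182
gripper_force: 29.9
```

Call:
{"fn": "move_arm", "kwargs": {
  "targets": "0 0 0 1; 0 0 0 1; 0 0 0 1; 0 0 0 1; 0 0 0 1; 0 0 0 1; 0 0 0 1; 0 0 0 1; 0 0 0 1; 0 0 0 1"
}}

```text
time_s: 20.4
tcp_pos: [0.6623, -0.3029, 0.2006]
ee_rot: [[-0.25, -0.968, -0.0], [-0.968, 0.25, 0.0], [0.0, 0.0, -1.0]]
wrist_force: [0.4, 0.5, -0.6]
gripper_width: 0.184
gripper_force: 29.9
```

Call:
{"fn": "move_arm", "kwargs": {
  "targets": "0 0 0 1; 0 0 0 1; 0 0 0 1; 0 0 0 1; 0 0 0 1; 0 0 0 0.9; 0 0 0 0.7; 0 0 0 0; 0 0 0 0; 0 0 0 0"
}}

```text
time_s: 21.23
tcp_pos: [0.6623, -0.3029, 0.2006]
ee_rot: [[0.312, -0.95, -0.0], [-0.95, -0.312, -0.0], [-0.0, 0.0, -1.0]]
wrist_force: [1.8, 0.6, -0.8]
gripper_width: 0.184
gripper_force: 29.9
```

Call:
{"fn": "move_arm", "kwargs": {
  "targets": "0 0 0 0; 0 0 0 0; 0 0 0 0; 0 0 0 0; 0 0 0 0; 0 0 0 0; 0 0 0 0; 0 0 0 0; 0 0 0 0; 0 0 0 0"
}}

```text
time_s: 22.07
tcp_pos: [0.6623, -0.3029, 0.2006]
ee_rot: [[0.314, -0.949, 0.0], [-0.949, -0.314, 0.0], [0.0, -0.0, -1.0]]
wrist_force: [-0.2, -0.0, -1.7]
gripper_width: 0.177
gripper_force: 29.9
```

```bash
python3 - <<'E'
from h import *
np.set_printoptions(precision=4,suppress=True)
s=sense();print(s["tcp_pos"],s["joints"],s["ee_rot"][:,1],s["gripper_width"]*87)
S=capture("scene")
print(blobs(S["image"],(3,150,60),(15,255,255),(150,220,130,120),1)[0],blobs(S["image"],(45,60,25),(85,255,255),(150,220,130,120),1)[0])
D=capture("side")
print(blobs(D["image"],(45,60,25),(85,255,255),(280,100,110,140),1)[0])
E
```

```text
[ 0.6623 -0.3029  0.2006] [-11.898   32.4239  17.5284  -0.0004 -75.1029  30.187 ] [-0.9495 -0.3138 -0.    ] 15.415159630476717
[([223.7, 306.3], [214, 295, 21, 24, 224])] [([210.6, 307.8], [207, 300, 8, 18, 46])]
[([316.0, 122.0], [316, 122, 1, 1, 1])]
```

All three faces have been shown. I'll lift and move over the holder.

Call:
{"fn": "move_arm", "kwargs": {
  "targets": "0 0 0.5 0; 0 0 0.8 0; 0 0 0.9 0; 0 0 0.9 0; -0.2 0.6 0.3 0; -0.3 0.8 0 0; -0.3 0.8 0 0; -0.3 0.8 0 0; -0.4 0.9 0 0; -0.4 0.9 0 0"
}}

```text
time_s: 23.0
tcp_pos: [0.6137, -0.1814, 0.2851]
ee_rot: [[0.314, -0.95, -0.001], [-0.95, -0.314, 0.001], [-0.001, 0.001, -1.0]]
wrist_force: [0.2, -0.3, -1.0]
gripper_width: 0.181
gripper_force: 29.9
```

Call:
{"fn": "move_arm", "kwargs": {
  "targets": "-0.3 0.8 0 0; -0.3 0.8 0 0; -0.3 0.8 0 0; -0.2 0.8 0 0; -0.2 0.8 0 0; -0.1 0.5 0 0; 0 0 0 0; 0 0 0 0; 0 0 0 0; 0 0 0 0"
}}

```text
time_s: 23.83
tcp_pos: [0.5799, -0.071, 0.2854]
ee_rot: [[0.313, -0.95, -0.0], [-0.95, -0.313, -0.0], [0.0, 0.0, -1.0]]
wrist_force: [0.3, 0.8, -1.7]
gripper_width: 0.179
gripper_force: 29.9
```

```bash
python3 - <<'E'
from h import *
np.set_printoptions(precision=4,suppress=True)
s=sense();p=s["tcp_pos"];R=s["ee_rot"];print(p,s["gripper_width"]*87)
x=-R[:,1];y=np.cross([0,0,1],x)
def cut(c,u,v,q,n):
    o,d=ray(c,u,v);return o+d*((q-o)@n)/(d@n)
S=capture("scene");D=capture("side")
cv2.imwrite("pics/over.png",np.hstack([crop(D["image"],280,130,80,125,4),crop(S["image"],260,140,90,125,4)]))
m=blobs(S["image"],(3,150,60),(15,255,255),(270,170,70,110),1);B=m[0][0];print(B)
L=cv2.connectedComponents(m[1])[1]
ys,xs=np.nonzero(L==L[int(B[0][1]),int(B[0][0])])
Q=np.array([cut(S,u,v,p+.012*x,x)-p for u,v in zip(xs,ys)])
a=Q@y;z=Q[:,2];print("orange face y 2..98%",np.percentile(a,[1,50,99]),"z",np.percentile(z,[1,50,99]))
# tilt about x: y-centre by height
for lo in np.linspace(z.min(),z.max(),5)[:-1]:
    k=(z>=lo)&(z<lo+np.ptp(z)/4);print(round(lo,4),(a[k].min()+a[k].max())/2)
g=blobs(S["image"],(45,60,25),(85,255,255),(270,170,70,110),1);L=cv2.connectedComponents(g[1])[1];B=g[0][0]
ys,xs=np.nonzero(L==L[int(B[0][1]),int(B[0][0])])
Q=np.array([cut(S,u,v,p-.028*y,y)-p for u,v in zip(xs,ys)]);a=Q@x;z=Q[:,2]
print("green face x",np.percentile(a,[2,50,98]),"z",np.percentile(z,[2,50,98]))
hd=cv2.inRange(cv2.cvtColor(D["image"],cv2.COLOR_BGR2HSV),(0,0,0),(180,130,70))
print(blobs(D["image"],(0,0,0),(180,130,60),(295,150,55,75),3)[0])
E
```

```text
[ 0.5799 -0.071   0.2854] 15.587418253510407
([308.9, 234.2], [300, 222, 18, 33, 217])
orange face y 2..98% [-0.7131  0.0314  5.6208] z [-8.7387 -0.1513  0.5481]
-125.097 69.29394957065894
-93.6729 47.54334163632471
-62.2489 28.554306376340143
-30.8248 9.518643032234756
green face x [-0.0086  0.0008  0.0095] z [-0.13   -0.1034 -0.0811]
[([318.8, 207.9], [310, 187, 17, 38, 299]), ([324.5, 156.3], [323, 150, 5, 15, 57]), ([313.5, 156.1], [311, 150, 5, 15, 56])]
```

```bash
python3 - <<'E'
from h import *
np.set_printoptions(precision=4,suppress=True)
s=sense();p=s["tcp_pos"];R=s["ee_rot"]
x=-R[:,1];y=np.cross([0,0,1],x)
def cut(c,u,v,q,n):
    o,d=ray(c,u,v);return o+d*((q-o)@n)/(d@n)
def proj(c,q):
    T=np.linalg.inv(c["world_from_camera"]);q=T[:3,:3]@q+T[:3,3];return np.array([c["cx"]+c["fx"]*q[0]/-q[2],c["cy"]-c["fy"]*q[1]/-q[2]])
S=capture("scene");D=capture("side")
for n,c in(("S",S),("D",D)):print(n,[np.round(proj(c,p+i*.012*x+j*.028*y-[0,0,h]),1).tolist() for i,j in((1,1),(1,-1),(-1,1)) for h in(.128,.068)])
hsv=cv2.cvtColor(S["image"],cv2.COLOR_BGR2HSV)
m=cv2.inRange(hsv,(3,170,60),(15,255,255));ys,xs=np.nonzero(m);k=(xs>285)&(xs<335)&(ys>205)&(ys<260)
Q=np.array([cut(S,u,v,p+.012*x,x)-p for u,v in zip(xs[k],ys[k])]);a=Q@y;z=Q[:,2]
ok=(abs(a)<.04)&(z>-.15)&(z<-.05);a,z=a[ok],z[ok];print(len(a),"y",np.percentile(a,[1,50,99]),"z",np.percentile(z,[1,50,99]))
for lo in(-.13,-.12,-.11,-.1,-.09,-.08):
    q=a[(z>=lo)&(z<lo+.01)]
    if len(q):print(lo,q.min(),q.max(),(q.min()+q.max())/2)
# side view: row-wise extent of dark head
g=cv2.cvtColor(D["image"],cv2.COLOR_BGR2GRAY)
for r in range(184,228,4):print(r,g[r,300:340:2].tolist())
E
```

```text
S [[318.5, 233.8], [318.1, 216.4], [299.4, 244.1], [298.3, 226.8], [312.7, 227.9], [312.1, 210.5]]
D [[314.5, 216.1], [314.1, 198.3], [315.6, 201.3], [315.2, 183.6], [324.0, 216.3], [323.9, 198.5]]
242 y [-0.0238  0.0042  0.0382] z [-0.1402 -0.1017 -0.0523]
-0.13 -0.023207227963643485 0.02372016916871563 0.0002564706025360731
-0.12 -0.022745033201691252 0.02386939609538238 0.0005621814468455642
-0.11 -0.024905678604039205 0.018326596169407353 -0.0032895412173159257
-0.1 -0.021834743032303074 0.021438070966129128 -0.00019833603308697274
-0.09 -0.024287315891106415 0.02166976034530055 -0.0013087777729029332
-0.08 0.004510981073458919 0.039299733839894345 0.02190535745667663
184 [56, 51, 52, 52, 57, 57, 54, 55, 64, 73, 74, 66, 59, 96, 105, 103, 104, 106, 106, 107]
188 [58, 60, 59, 60, 52, 53, 51, 54, 60, 73, 75, 63, 38, 64, 102, 105, 105, 104, 108, 109]
192 [56, 54, 57, 53, 54, 58, 56, 53, 57, 74, 73, 64, 42, 57, 104, 106, 101, 110, 109, 107]
196 [52, 58, 54, 60, 52, 54, 61, 54, 43, 46, 50, 53, 42, 74, 103, 104, 106, 111, 112, 104]
200 [56, 56, 54, 53, 55, 54, 54, 50, 43, 41, 41, 40, 50, 99, 102, 106, 110, 111, 104, 103]
204 [58, 56, 57, 54, 58, 50, 53, 50, 38, 35, 40, 30, 49, 101, 107, 110, 110, 105, 99, 98]
208 [52, 53, 55, 55, 57, 52, 53, 54, 39, 39, 38, 35, 57, 105, 112, 110, 108, 102, 99, 105]
212 [57, 56, 63, 73, 103, 103, 84, 54, 37, 40, 37, 37, 34, 36, 42, 47, 61, 90, 106, 104]
216 [101, 102, 101, 103, 95, 48, 40, 44, 40, 41, 40, 36, 34, 40, 45, 40, 44, 40, 59, 105]
220 [106, 100, 107, 101, 58, 42, 43, 42, 42, 38, 45, 39, 42, 43, 39, 41, 40, 42, 50, 81]
224 [104, 108, 103, 99, 48, 52, 40, 41, 43, 44, 41, 44, 44, 47, 43, 42, 36, 40, 51, 80]
```

The head sits straight under the TCP within about 1 mm. I'll align it over the holder and lower it.

Call:
{"fn": "move_arm", "kwargs": {
  "targets": "0 -0.4 0 0; 0 -0.31 0 0; 0 0 -0.2 0; 0 0 -0.4 0; 0 0 -0.4 0; 0 0 -0.4 0; 0 0 -0.3 0; 0 0 -0.3 0; 0 0 -0.3 0; 0 0 0 0"
}}

```text
time_s: 24.87
tcp_pos: [0.5788, -0.0879, 0.226]
ee_rot: [[0.314, -0.949, -0.004], [-0.949, -0.314, 0.0], [-0.001, 0.003, -1.0]]
wrist_force: [0.0, -0.2, -2.1]
gripper_width: 0.179
gripper_force: 29.9
```

Call:
{"fn": "move_arm", "kwargs": {
  "targets": "0 0 -0.3 0; 0 0 -0.3 0; 0 0 -0.3 0; 0 0 -0.3 0; 0 0 -0.3 0; 0 0 -0.3 0; 0 0 -0.3 0; 0 0 -0.3 0; 0 0 -0.3 0; 0 0 0 0"
}}

```text
time_s: 25.7
tcp_pos: [0.5786, -0.0881, 0.1585]
ee_rot: [[0.313, -0.95, -0.004], [-0.95, -0.313, 0.0], [-0.001, 0.003, -1.0]]
wrist_force: [0.7, -1.2, -1.9]
gripper_width: 0.181
gripper_force: 29.9
```

Call:
{"fn": "move_arm", "kwargs": {
  "targets": "0 0 -0.15 0; 0 0 -0.15 0; 0 0 -0.15 0; 0 0 -0.1 0; 0 0 -0.1 0; 0 0 0 0; 0 0 0 0"
}}

```text
time_s: 26.28
tcp_pos: [0.5798, -0.0881, 0.1444]
ee_rot: [[0.314, -0.949, -0.0], [-0.949, -0.314, -0.0], [0.0, 0.0, -1.0]]
wrist_force: [0.5, -0.4, -0.5]
gripper_width: 0.178
gripper_force: 29.9
```

Call:
{"fn": "move_arm", "kwargs": {
  "targets": "0 0 -0.08 0; 0 0 -0.06 0; 0 0 0 0; 0 0 0 0; 0 0 0 0"
}}

```text
time_s: 26.7
tcp_pos: [0.5801, -0.0882, 0.1413]
ee_rot: [[0.314, -0.949, 0.001], [-0.949, -0.314, -0.0], [0.0, -0.001, -1.0]]
wrist_force: [0.1, -0.8, 1.4]
gripper_width: 0.18
gripper_force: 29.9
```

Call:
{"fn": "move_arm", "kwargs": {
  "targets": "0 0 -0.05 0; 0 0 0 0; 0 0 0 0; 0 0 0 0"
}}

```text
time_s: 27.03
tcp_pos: [0.5806, -0.0883, 0.1412]
ee_rot: [[0.314, -0.949, 0.002], [-0.949, -0.314, -0.001], [0.001, -0.002, -1.0]]
wrist_force: [-0.7, 0.2, 5.7]
gripper_width: 0.182
gripper_force: 30.0
```

The brush is on the floor of the holder (5.7 N). I'll ease off, release and go straight up.

Call:
{"fn": "move_arm", "kwargs": {
  "targets": "0 0 0.05 0; 0 0 0 0; 0 0 0 0"
}}

```text
time_s: 27.28
tcp_pos: [0.5801, -0.0882, 0.1413]
ee_rot: [[0.314, -0.949, 0.001], [-0.949, -0.314, -0.0], [0.0, -0.001, -1.0]]
wrist_force: [-0.2, 1.0, 2.6]
gripper_width: 0.18
gripper_force: 30.0
```

Call:
{"fn": "move_arm", "kwargs": {
  "targets": "0 0 0 0; 0 0 0 0; 0 0 0 0; 0 0 0 0; 0 0 0 0; 0 0 0 0; 0 0 0 0; 0 0 0 0; 0 0 0 0; 0 0 0 0",
  "gripper": 60
}}

```text
time_s: 28.12
tcp_pos: [0.5798, -0.0881, 0.1409]
ee_rot: [[0.314, -0.95, -0.0], [-0.95, -0.314, 0.0], [-0.0, 0.0, -1.0]]
wrist_force: [0.0, -0.5, -0.1]
gripper_width: 0.681
gripper_force: 0.0
```

Call:
{"fn": "move_arm", "kwargs": {
  "targets": "0 0 0.2 0; 0 0 0.3 0; 0 0 0.4 0; 0 0 0.5 0; 0 0 0.5 0; 0 0 0.5 0; 0 0 0.5 0; 0 0 0.5 0; 0 0 0.5 0; 0 0 0.5 0"
}}

```text
time_s: 28.95
tcp_pos: [0.58, -0.0882, 0.253]
ee_rot: [[0.314, -0.949, 0.002], [-0.949, -0.314, 0.0], [0.001, -0.002, -1.0]]
wrist_force: [-0.6, 0.7, -0.2]
gripper_width: 0.689
gripper_force: 0.0
```

```bash
python3 - <<'E'
from h import *
np.set_printoptions(precision=4,suppress=True)
s=sense();p=s["tcp_pos"];R=s["ee_rot"];print(p,s["gripper_width"]*87,s["wrist_force"])
S=capture("scene");D=capture("side")
# handle: bright wood inside cup region; check top of handle at expected place in both views
def proj(c,q):
    T=np.linalg.inv(c["world_from_camera"]);q=T[:3,:3]@q+T[:3,3];return np.array([c["cx"]+c["fx"]*q[0]/-q[2],c["cy"]-c["fy"]*q[1]/-q[2]])
for n,c in(("S",S),("D",D)):
    print(n,"top exp",proj(c,np.array([.580,-.0885,.196])),"rim-level exp",proj(c,np.array([.580,-.0885,.110])))
    hsv=cv2.cvtColor(c["image"],cv2.COLOR_BGR2HSV)
    u,v=proj(c,np.array([.580,-.0885,.15])).astype(int)
    for r in range(v-30,v+26,5):print(r,[f"{a[0]}/{a[2]}" for a in hsv[r,u-14:u+15:2]])
    r0,r1=(230,70) if n=="S" else (195,70)
    m=cv2.inRange(hsv,(0,90,15),(8,255,110))|cv2.inRange(hsv,(168,90,15),(180,255,110));x0=270 if n=="S" else 295
    k=np.zeros_like(m);k[r0:r0+r1,x0:x0+60]=255;m=cv2.morphologyEx(m&k,cv2.MORPH_CLOSE,np.ones((7,7),np.uint8));print("cup",cv2.boundingRect(max(cv2.findContours(m,0,2)[0],key=cv2.contourArea)))
E
```

```text
[ 0.58   -0.0882  0.253 ] 59.98024644695092 [-0.559   0.7324 -0.1845]
S top exp [298.5265 226.6019] rim-level exp [299.9278 250.6482]
209 ['22/118', '22/120', '23/118', '23/122', '23/122', '22/121', '23/120', '22/123', '22/62', '60/9', '30/4', '60/7', '0/9', '21/69', '23/83']
214 ['22/117', '21/110', '22/114', '23/114', '24/115', '22/116', '23/116', '23/116', '22/104', '25/61', '23/97', '10/58', '8/76', '10/86', '9/83']
219 ['24/112', '21/111', '23/113', '23/114', '22/116', '22/111', '25/105', '20/108', '22/101', '23/103', '23/99', '10/60', '11/51', '11/58', '11/55']
224 ['26/94', '24/105', '25/102', '22/111', '23/111', '25/103', '24/105', '20/101', '20/107', '22/106', '23/107', '18/72', '10/48', '9/51', '15/54']
229 ['24/106', '24/100', '26/96', '24/106', '22/90', '19/108', '21/124', '19/121', '20/93', '18/69', '23/104', '24/109', '23/110', '19/89', '15/65']
234 ['22/112', '23/105', '21/111', '23/103', '21/92', '19/70', '17/69', '19/60', '18/55', '19/58', '22/99', '23/116', '20/117', '23/119', '22/117']
239 ['23/123', '22/126', '22/122', '21/127', '26/110', '19/63', '18/69', '15/63'
[... 1939 characters left out ...]
18', '22/114']
211 ['115/90', '135/91', '20/108', '12/101', '7/88', '4/77', '15/90', '18/86', '15/85', '4/70', '3/74', '6/95', '17/106', '20/112', '22/115']
216 ['16/114', '3/73', '7/55', '4/57', '179/60', '2/62', '16/87', '18/85', '17/84', '11/61', '6/59', '9/58', '7/59', '6/59', '6/92']
221 ['4/83', '5/52', '8/56', '9/58', '1/62', '6/59', '18/86', '17/91', '16/88', '9/66', '6/59', '5/56', '10/58', '12/57', '6/74']
226 ['10/65', '3/73', '3/71', '8/61', '6/61', '11/63', '18/77', '17/90', '17/88', '22/55', '7/58', '8/59', '6/67', '3/81', '10/61']
231 ['13/63', '6/58', '9/55', '8/57', '9/60', '2/66', '5/69', '3/68', '5/66', '6/66', '2/61', '9/60', '7/62', '4/59', '9/57']
cup (308, 210, 30, 48)
```

The handle stands upright, centred in the cup at scene (299,229) and side (322,193). The cup has not moved and the gripper is clear.

```bash
python3 -c "
from station import *
print(finish_job())"
```

```text
the job is handed in; nothing more can be done
None
```

The job is handed in. The brush was shown to the lens tag first, then orange, then grey, each held for about a second, and it now stands head down and released in the holder, which has not moved; no verdict was returned.

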